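Sort the turned pieces into their job trays

ROBOT

A 6-joint arm with a two-finger parallel gripper is mounted at the origin on the work surface. World frame = base frame: x ahead of the robot, y to its left, z up, the work surface at z = 0. Lengths are in m, angles in rad, forces in N, time in s.
With the tool pointing down it reaches from about 0.375 to 0.975 m from the base axis. Payload 3.8 kg.
Tool frame: the origin (TCP) lies on the centre line of the jaws, within the pads' length; the fingertips stand 14 mm ahead of it and the grasp point (between the pads) lies 5 mm behind it; z points along the fingers, y is the line along which they close (so a half turn about z gives the same grasp; the last joint's range is limited). The gripper opens to 85 mm and grips with 20 to 120 N. Pads are 22 mm wide; open, the fingers measure 114 mm over their backs; the gripper's body (76 mm by 85 mm) begins 54 mm behind the grasp point. The pads swing forward as they close: fully open they stand 13 mm farther back than shut.
Start: joints at [-1.273, 0.264, 1.604, -0, 1.274, -0.037], TCP at [0.222, -0.638, 0.245] pointing down, gripper open.
Joint ranges: [-2.63, 2.63], [-0.94, 2.18], [0.31, 2.57], [-1.31, 4.45], [0, 2.66], [-2.55, 2.55]. Speed limits (rad/s): [2.57, 2.57, 3.14, 3.14, 3.14, 3.14].

INTERFACE

Orientations are given as a rotation vector (axis times angle).
In Python, from workcell import bot, eyes, spot_in gives the robot as it stands.
- The arm moves only by the tool carry_out, never from a script. Its argument "series" is text: rows parted by semicolons, each of 4 numbers parted by spaces: the shift along the world's x, y, z in m, then the turn about the world's z in degrees. In form: tx ty tz roll; .... A call has 1 to 20 rows; each row shifts and turns the commanded pose from where the row before left it; what a row does not reach is not made up. A row lasts 1/8 s, in which the tool goes at most 62.5 mm and 10.7 degrees, less where a joint would pass 70% of its speed; a pose out of reach is approached as far as the arm can. A call is refused whole if a number of a shift passes 0.0625 or a number of a turn 10.7, either way. A call with a gripper value outside its range is refused whole. "jaw" is the gripper command: -1 is shut, 1 is fully open, values between are in proportion, set as the call begins (left out, the last holds). The fingers move at their own pace and stop on an object; "grip_force" is the grip in N (left out, the last holds). Time passes only in rows, so rows that do not move let the fingers close. It gives the time, the measured TCP pose, the force, the opening and the grip force at its end, in the units of the state.
- bot.read_state(): the state, without advancing time (a new reading comes with each control period).
- eyes.read_camera(name): name is "scene" or "top"; returns (picture, depth): 420x560x3 uint8, blue, green, red; 420x560 float32, m along the optical axis (not along the pixel's ray), 0 where there is no reading.
- eyes.get_calibration(name): a dict with "K" (3x3 intrinsics, pixels), "position" and "rotation" of the camera in the world. Camera axes: x right, y down, z forward; pixel columns grow to the right and rows downward; lengths in m; the calibration is good to about 2 mm. A picture is of the moment at which its call begins. get_calibration takes no time and is no camera call.
- bot.finish_job(): hands the job in; it is judged then, once.
Trained networks look in the newest picture that a camera, given by its name, has taken for a name from the list of things; names that differ only in an ending like _2 or _b are one class to them, and where a whole thing is asked for, a point or a joint stands for the part that bears it (a point fixed in the world has none). Each returns a list of dicts, best first, with "score" (0 to 1); they miss things now and then, are a little off and sometimes report something else, mostly with a low value. They report only what shows in the picture. A call takes as long as a camera call.
- spot_in(camera, target): "rect" ([centre column, centre row, width, height] in pixels, round what is visible of it).
The state is a dict: "time": time; "q": joint angles; "joint_vel": joint speeds; "joint_torque": joint torques, N m; "tool_pos": TCP position; "tcp_rot": TCP orientation; "wrist_force": force on the tool from outside, world axes, zero at the start; "torque": the same for the moment, N m; "width": opening from 0.0 (shut) to 1.0 (fully open); "grip_force": force on a finger pad.
Only numpy, scipy, OpenCV 4.12 (cv2) and the standard library are available. Lean on these libraries where they do the work, as an engineer would, in place of code of your own. Each camera call takes 0.05 s, during which the arm holds its last target. There are 200 camera calls.

TASK

The turned pieces of three furniture jobs stand mixed on the bench, and each job has a tray with its pattern piece fixed in one end bay. Put every loose piece into the tray whose pattern it matches, each standing upright on its own base in an empty bay of its own, and let go of it. Leave the wax tin and the calipers where they are.

Things in the scene. Friction and masses are not known exactly. Their poses are not given: they have to be found in the camera images.
- knob_a: Loose mushroom-shaped drawer knob in pale maple, 53 mm high: base 36 mm across, thin waist, domed round head 46 mm across, widest 36 mm above the underside. About 40 g. Any two of one kind are alike and interchangeable. It stands on its base; origin at the centre of its underside, z up.
- knob_b: Loose mushroom-shaped drawer knob in pale maple, 53 mm high: base 36 mm across, thin waist, domed round head 46 mm across, widest 36 mm above the underside. About 40 g. Any two of one kind are alike and interchangeable. It stands on its base; origin at the centre of its underside, z up.
- finial_a: Loose ball finial in dark brown walnut, 64 mm high: foot 42 mm across, thin neck, ball 44 mm across with its centre 42 mm above the underside. About 55 g. Any two of one kind are alike and interchangeable. It stands on its base; origin at the centre of its underside, z up.
- finial_b: Loose ball finial in dark brown walnut, 64 mm high: foot 42 mm across, thin neck, ball 44 mm across with its centre 42 mm above the underside. About 55 g. Any two of one kind are alike and interchangeable. It stands on its base; origin at the centre of its underside, z up.
- foot_a: Loose turnip-shaped furniture foot in red-brown cherry, 68 mm high: toe 32 mm across, belly 48 mm across, widest 36 mm above the underside, collar 36 mm across and on top a dowel 12 mm thick and 12 mm long. About 50 g; the only loose one. It stands on its base; origin at the centre of its underside, z up.
- knob_tray: The knob tray. Fixed slate-blue wooden tray, 72 (its x) by 208 (its y) by 15 mm high, floor 5 mm thick, outer walls and dividers 4 mm, so three bays of about 64 by 64 mm in a row along its y, their centres at y = +68, 0 and -68 mm. Origin: centre of its underside, z up. The bay at +68 mm is taken by the pattern, a pale maple drawer knob, screwed to the floor and part of the tray (same size and timber as the loose ones); the bays at 0 and -68 mm are empty.
- finial_tray: The finial tray. Fixed slate-blue wooden tray, 72 (its x) by 208 (its y) by 15 mm high, floor 5 mm thick, outer walls and dividers 4 mm, so three bays of about 64 by 64 mm in a row along its y, their centres at y = +68, 0 and -68 mm. Origin: centre of its underside, z up. The bay at +68 mm is taken by the pattern, a dark walnut ball finial, screwed to the floor and part of the tray (same size and timber as the loose ones); the bays at 0 and -68 mm are empty.
- foot_tray: The foot tray. Fixed slate-blue wooden tray, 72 (its x) by 208 (its y) by 15 mm high, floor 5 mm thick, outer walls and dividers 4 mm, so three bays of about 64 by 64 mm in a row along its y, their centres at y = +68, 0 and -68 mm. Origin: centre of its underside, z up. The bay at +68 mm is taken by the pattern, a red-brown cherry turnip foot, screwed to the floor and part of the tray (same size and timber as the loose ones); the bays at 0 and -68 mm are empty.
- wax_tin: Bystander: loose round tin of wax polish, brass-coloured with a green lid, 70 mm across, 30 mm high, standing among the turned pieces. Origin: centre of its underside.
- calipers: Bystander: loose pair of steel outside calipers lying flat beyond the trays, about 135 by 92 mm, 10 mm high. Origin: at the middle of the tool, on the bench.

How it is judged:
At the end, for the whole second after the job is handed in: Each loose piece stands upright (within 7 degrees), at rest and released on the floor (within 4 mm) of the tray with its own pattern, alone in one of the two empty bays, within 20 mm of the bay's centre each way; two of a kind are over 44 mm apart (x of knob_a in the frame of knob_tray between -0.02 and 0.02 m and z of knob_a in the frame of knob_tray between 0.001 and 0.009 m and (y of knob_a in the frame of knob_tray between -0.02 and 0.02 m or y of knob_a in the frame of knob_tray between -0.088 and -0.048 m) and angle between each of knob_a, knob_b, finial_a, finial_b, foot_a's own z axis and vertical below 0.12 rad and linear speed of each of knob_a, knob_b, finial_a, finial_b, foot_a below 0.02 m/s and x of knob_b in the frame of knob_tray between -0.02 and 0.02 m and z of knob_b in the frame of knob_tray between 0.001 and 0.009 m and (y of knob_b in the frame of knob_tray between -0.02 and 0.02 m or y of knob_b in the frame of knob_tray between -0.088 and -0.048 m) and x of finial_a in the frame of finial_tray between -0.02 and 0.02 m and z of finial_a in the frame of finial_tray between 0.001 and 0.009 m and (y of finial_a in the frame of finial_tray between -0.02 and 0.02 m or y of finial_a in the frame of finial_tray between -0.088 and -0.048 m) and x of finial_b in the frame of finial_tray between -0.02 and 0.02 m and z of finial_b in the frame of finial_tray between 0.001 and 0.009 m and (y of finial_b in the frame of finial_tray between -0.02 and 0.02 m or y of finial_b in the frame of finial_tray between -0.088 and -0.048 m) and x of foot_a in the frame of foot_tray between -0.02 and 0.02 m and z of foot_a in the frame of foot_tray between 0.001 and 0.009 m and (y of foot_a in the frame of foot_tray between -0.02 and 0.02 m or y of foot_a in the frame of foot_tray between -0.088 and -0.048 m) and horizontal distance between knob_a and knob_b above 0.044 m and horizontal distance between finial_a and finial_b above 0.044 m); the robot touches nothing.
It fails at once if the wax tin moved: shifted by more than 25 mm or tipped (distance of wax_tin from where it was at the start of the episode above 0.025 m or angle between wax_tin's own z axis and vertical above 0.35 rad).
It fails at once if the calipers moved: shifted by more than 25 mm or tipped (distance of calipers from where it was at the start of the episode above 0.025 m or angle between calipers's own z axis and vertical above 0.35 rad).
It also fails if it takes over 109 s, if anything falls off the work surface, if the arm or the gripper's body presses on something with over 40 N, if the wrist force passes 120 N, or if a joint passes its speed limit or range.

## Working session

There is one attempt and no reset: what is moved stays moved. The work goes in short steps, Python scripts to look and compute and a tool call to move; the robot and the scene stay as the last step left them, time stands still between calls to the robot, and variables do not carry over. Pictures are saved under pics/ and viewed, at most 14 in all, crops included, and the job is handed in when it is done.

Besides the shell and the picture viewer there is one more tool, called as a command line: name --argument value ..., lists and objects as JSON in quotes. carry_out: Moves the arm, as the interface text tells. Its arguments: {"type":"object","properties":{"series":{"type":"string"},"jaw":{"type":"number"},"grip_force":{"type":"number"}},"required":["series"]}

```bash
mkdir -p pics && python3 - <<'E'
from workcell import bot, eyes, spot_in
import cv2, numpy as np
for n in("top","scene"):
    p,d=eyes.read_camera(n); cv2.imwrite(f"pics/{n}0.png",p); np.save(f"{n}0.npy",d)
    c=eyes.get_calibration(n); K=np.array(c["K"]);R=np.array(c["rotation"]);t=np.array(c["position"])
    print(n,K[0,0],K[0,2],K[1,2],t,R.round(3).tolist())
    for k in("knob_a","finial_a","foot_a","knob_tray","finial_tray","foot_tray","wax_tin","calipers"):
        for r in spot_in(n,k):
            if r["score"]<.25: continue
            u,v,w,h=r["rect"]; z=d[int(v),int(u)]
            print(k,round(r["score"],2),np.round(r["rect"]).astype(int).tolist(),(R@(np.linalg.inv(K)@[u,v,1]*z)+t).round(3))
print(bot.read_state())
E
```

```text
top 428.26359124458656 282.4665518761506 213.45288937963008 [ 0.47402997 -0.0035507   1.14609278] [-2.135, 2.165, -0.101]
knob_a 0.83 [226, 278, 16, 16] [1.03  0.552 1.702]
knob_a 0.64 [372, 269, 20, 17] [ 0.186 -0.292  0.858]
knob_a 0.56 [276, 262, 14, 15] [0.667 0.19  1.339]
finial_a 0.8 [418, 280, 22, 14] [ 0.009 -0.468  0.681]
finial_a 0.75 [275, 264, 14, 15] [0.679 0.201 1.351]
foot_a 0.64 [171, 284, 18, 18] [1.35  0.873 2.022]
knob_tray 0.58 [292, 215, 78, 39] [ 0.312 -0.166  0.984]
finial_tray 0.88 [380, 210, 82, 36] [-0.215 -0.693  0.457]
foot_tray 0.87 [201, 210, 84, 26] [0.807 0.329 1.479]
wax_tin 0.69 [315, 263, 28, 24] [ 0.462 -0.016  1.134]
calipers 0.69 [290, 156, 38, 48] [-0.027 -0.504  0.645]
scene 435.6187172442213 273.84981335156664 212.35752688783572 [1.22546912 0.43389138 0.56858557] [-1.173, -2.154, 1.138]
knob_a 0.85 [233, 167, 17, 24] [2.849 2.057 2.192]
knob_a 0.76 [371, 212, 21, 23] [2.05  1.259 1.393]
finial_a 0.91 [314, 199, 19, 30] [2.292 1.5   1.635]
finial_a 0.77 [204, 152, 17, 26] [3.131 2.339 2.474]
foot_a 0.6 [440, 226, 24, 30] [1.771 0.979 1.114]
kno
[... 187 characters left out ...]
9, 51] [2.021 1.229 1.364]
{'time': 0.9, 'q': array([-1.27292656e+00,  2.63841712e-01,  1.60397209e+00,  3.61368493e-05,
        1.27370348e+00, -3.68976871e-02]), 'joint_vel': array([-0.00148505, -0.00019171,  0.00029312,  0.00065291,  0.0010998 ,
       -0.00193268]), 'joint_torque': array([-1.64892095e-03, -5.15056336e+01, -3.67731357e+01, -3.53912355e-04,
        7.38204362e-04,  5.08931393e-06]), 'tool_pos': array([ 0.22178407, -0.63753301,  0.24533414]), 'tcp_rot': array([3.09761933e+00, 5.23371351e-01, 6.92192610e-05]), 'wrist_force': array([ 0.7453163 , -0.72955332,  0.16155962]), 'torque': array([ 0.01570342, -0.03981011, -0.021941  ]), 'grip_force': 0.0, 'width': 1.002188201529494}
```

```bash
cat >h.py <<'E'
from workcell import bot, eyes, spot_in
import cv2, numpy as np
def cloud(n,d):
    c=eyes.get_calibration(n); K=np.array(c["K"]);R=cv2.Rodrigues(np.array(c["rotation"]))[0]
    v,u=np.mgrid[:420,:560]; P=np.stack([(u-K[0,2])/K[0,0]*d,(v-K[1,2])/K[1,1]*d,d],-1)
    W=P@R.T+np.array(c["position"]); W[d<=0]=np.nan
    return W
E
python3 - <<'E'
from h import *
W=cloud("top",np.load("top0.npy")); p=cv2.imread("pics/top0.png")
print(np.nanmedian(W[...,2]))
# elevated blobs
m=np.nan_to_num(W[...,2])
for lo,hi in((.022,.12),(.008,.022)):
    b=((m>lo)&(m<hi)).astype(np.uint8)
    n,l,s,c=cv2.connectedComponentsWithStats(b)
    for i in range(1,n):
        if s[i,4]<30: continue
        q=W[l==i]; r=cv2.minAreaRect(np.float32(q[:,:2]))
        print(lo,c[i].round(),s[i,4],"med",np.median(q[:,:2],0).round(3),"ext",((q.max(0)+q.min(0))/2).round(3),"sz",np.ptp(q,0).round(3),"zmax",q[:,2].max().round(3),"rect",np.round(r[0],3),np.round(r[1],3),round(r[2],1),p[l==i].mean(0).round())
a=cv2.resize(p[130:310,130:450],None,fx=2.5,fy=2.5,interpolation=2); cv2.imwrite("pics/a.png",a)
a=cv2.resize(cv2.imread("pics/scene0.png")[120:330,130:500],None,fx=2.1,fy=2.1,interpolation=2); cv2.imwrite("pics/b.png",a)
E
```

```text
0.000348876390287689
0.022 [507. 170.] 2079 med [ 0.705 -0.561] ext [ 0.711 -0.555  0.065] sz [0.114 0.203 0.085] zmax 0.107 rect [ 0.713 -0.557] [0.208 0.11 ] 82.2 [ 30.  57. 110.]
0.022 [172. 207.] 263 med [0.623 0.305] ext [0.625 0.309 0.057] sz [0.047 0.046 0.038] zmax 0.076 rect [0.624 0.308] [0.044 0.047] 61.4 [ 36.  60. 128.]
0.022 [266. 208.] 236 med [0.617 0.063] ext [0.618 0.064 0.051] sz [0.043 0.042 0.022] zmax 0.062 rect [0.618 0.064] [0.042 0.043] 88.8 [112. 156. 180.]
0.022 [357. 213.] 221 med [ 0.601 -0.167] ext [ 0.602 -0.17   0.061] sz [0.04  0.042 0.027] zmax 0.075 rect [ 0.601 -0.169] [0.042 0.04 ] 43.8 [32. 47. 75.]
0.022 [316. 262.] 570 med [ 0.477 -0.064] ext [ 0.478 -0.064  0.031] sz [0.067 0.068 0.014] zmax 0.037 rect [ 0.478 -0.064] [0.067 0.067] 89.2 [100. 142.  92.]
0.022 [275. 262.] 227 med [0.479 0.042] ext [0.479 0.042 0.053] sz [0.041 0.041 0.03 ] zmax 0.068 rect [0.479 0.042] [0.041 0.041] 89.1 [31. 53. 86.]
0.022 [372. 268.] 251 med [ 0.461 -0.203] ext [ 0.459 -0.204  0.046] sz [0.043 0.044 0.021] zmax 0.057 rect [ 0.46  -0.205] [0.043 0.043] 41.4 [1
[... 2255 characters left out ...]
.029 0.01 ] zmax 0.019 rect [ 0.594 -0.159] [0.04  0.016] 40.2 [49. 59. 72.]
0.008 [411. 280.] 34 med [ 0.428 -0.31 ] ext [ 0.427 -0.311  0.011] sz [0.033 0.017 0.005] zmax 0.013 rect [ 0.428 -0.31 ] [0.014 0.034] 80.8 [38. 61. 96.]
0.008 [ 56. 294.] 43 med [0.402 0.622] ext [0.403 0.621 0.019] sz [0.026 0.036 0.006] zmax 0.022 rect [0.403 0.621] [0.014 0.041] 20.8 [124. 140. 152.]
0.008 [486. 357.] 63 med [ 0.238 -0.485] ext [ 0.227 -0.5    0.015] sz [0.065 0.044 0.014] zmax 0.022 rect [ 0.233 -0.494] [0.025 0.073] 61.4 [ 40.  77. 121.]
0.008 [308. 416.] 104 med [ 0.092 -0.034] ext [ 0.095 -0.041  0.013] sz [0.022 0.05  0.009] zmax 0.018 rect [ 0.091 -0.04 ] [0.053 0.018] 76.7 [84. 94. 65.]
```

View pics/a.png

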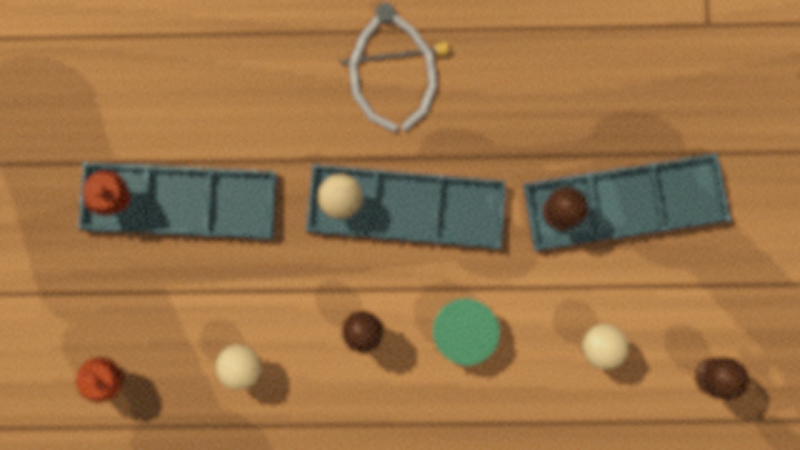

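View pics/b.png

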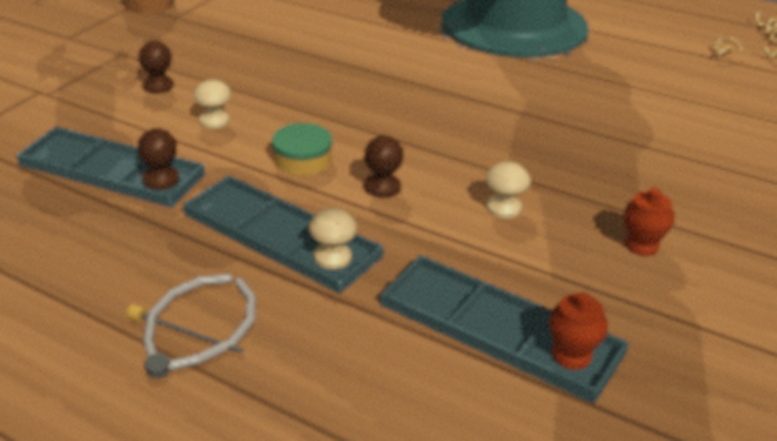

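The pictures agree with the networks. In the top crop the trays are, from left to right, foot, knob and finial, each with its pattern at the left end. The loose pieces are a foot (100,380), a knob (238,367), a finial (362,332), a knob (606,346) and a finial (722,378). The tin is at (466,332) and the calipers are beyond the trays. I'll take the right finial first, with the jaws along world x.

carry_out --series "0.01 0.015 0 6; 0.017 0.026 -0.005 6; 0.018 0.028 -0.01 6; 0.018 0.028 -0.01 6; 0.018 0.028 -0.01 6; 0.018 0.028 -0.01 6; 0.018 0.028 -0.01 6; 0.018 0.028 -0.01 6; 0.018 0.028 -0.01 6; 0.018 0.028 -0.01 6; 0.017 0.025 -0.01 6; 0.012 0.017 -0.005 4.8; 0.005 0.008 -0.005 0; 0 0 0 0; 0 0 0 0" --jaw 1 --grip_force 40

```text
time: 2.78
tool_pos: [0.4266, -0.3232, 0.1406]
tcp_rot: [2.223, 2.219, -0.0]
wrist_force: [-1.0, 0.0, -0.8]
width: 0.999
grip_force: 0.0
```

carry_out --series "0 0 -0.015 0; 0 0 -0.02 0; 0 0 -0.02 0; 0 0 -0.02 0; 0 0 -0.015 0; 0 0 -0.0105 0; 0 0 -0.005 0; 0 0 0 0; 0 0 0 0"

```text
time: 3.9
tool_pos: [0.4273, -0.3229, 0.0354]
tcp_rot: [2.221, 2.22, 0.0]
wrist_force: [0.6, -0.1, 0.3]
width: 0.999
grip_force: 0.0
```

carry_out --series "0 0 0 0; 0 0 0 0; 0 0 0 0; 0 0 0 0; 0 0 0 0; 0 0 0 0; 0 0 0 0; 0 0 0 0; 0 0 0.006 0; 0 0 0.015 0; 0 0 0.02 0; 0 0 0.02 0; 0 0 0.02 0; 0 0 0.014 0; 0 0 0.005 0; 0 0 0 0" --jaw -1 --grip_force 40

```text
time: 5.9
tool_pos: [0.4268, -0.3225, 0.1349]
tcp_rot: [2.222, 2.221, 0.0]
wrist_force: [-0.1, 1.3, -0.9]
width: 0.485
grip_force: 40.5
```

```bash
python3 - <<'E'
from h import *
p,d=eyes.read_camera("scene"); cv2.imwrite("pics/c.png",cv2.resize(p[60:270,130:410],None,fx=2.5,fy=2.5,interpolation=2))
E
```

```text
(no output)
```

View pics/c.png

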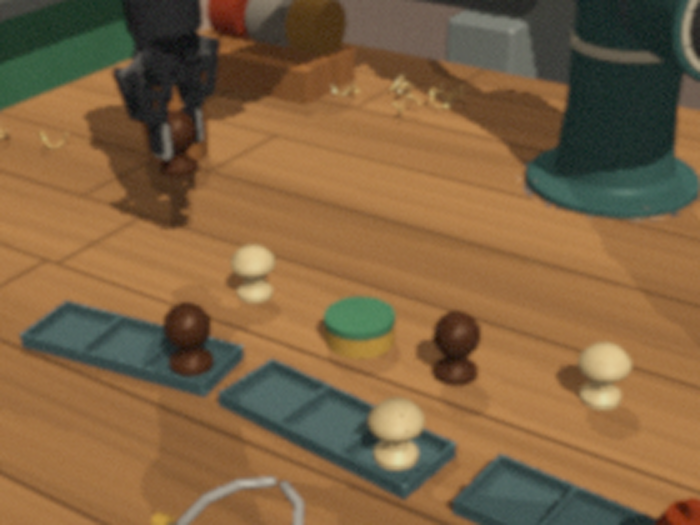

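The picture shows the finial lifted and upright between the pads at about (180,135). I'll check how far it sits off the pad centre.

```bash
python3 - <<'E'
from h import *
from scipy.optimize import least_squares
for n in("scene","top"):
    p,d=eyes.read_camera(n); W=cloud(n,d); s=bot.read_state()["tool_pos"]
    q=p.astype(int)
    for name,c in(("held",s),("tray",np.array([.602,-.169,.047])),("loose",np.array([.479,.042,.042]))):
        m=(np.linalg.norm(W-c,axis=-1)<.04)&(q[...,2]-q[...,0]>25)&(q[...,2]<130)&(W[...,2]>c[2]-.012)
        P=W[m]
        r=least_squares(lambda x:np.linalg.norm(P-x,axis=1)-.022,c,loss="soft_l1",f_scale=.002)
        print(n,name,m.sum(),r.x.round(4),(r.x-c).round(4))
E
```

```text
scene held 148 [ 0.4281 -0.3251  0.1397] [ 0.0018 -0.0029  0.0057]
scene tray 250 [ 0.6049 -0.1698  0.0456] [ 0.0029 -0.0008 -0.0014]
scene loose 270 [0.48   0.0432 0.0408] [ 0.001   0.0012 -0.0012]
top held 127 [ 0.4258 -0.3243  0.1414] [-0.0004 -0.0022  0.0076]
top tray 180 [ 0.6027 -0.1699  0.0479] [ 0.0007 -0.0009  0.0009]
top loose 212 [0.4778 0.0429 0.0428] [-0.0012  0.0009  0.0008]
```

carry_out --series "0.008 0 0 0; 0.016 0.002 0 0; 0.022 0.003 0 0; 0.026 0.003 0 0; 0.026 0.003 0 0; 0.026 0.003 0 0; 0.025 0.003 0 0; 0.022 0.003 0 0; 0.015 0.0015 0 0; 0.0075 0 0 0; 0.002 0 0 0; 0 0 0 0; 0 0 -0.01 0; 0 0 -0.02 0; 0 0 -0.02 0; 0 0 -0.02 0; 0 0 -0.013 0; 0 0 -0.007 0; 0 0 0 0; 0 0 0 0"

```text
time: 8.55
tool_pos: [0.623, -0.3014, 0.0457]
tcp_rot: [2.221, 2.22, 0.001]
wrist_force: [0.2, -0.4, -0.5]
width: 0.483
grip_force: 40.5
```

carry_out --series "0 0 -0.002 0; 0 0 -0.0015 0; 0 0 0 0; 0 0 0 0; 0 0 0 0"

```text
time: 9.18
tool_pos: [0.6223, -0.301, 0.0413]
tcp_rot: [2.222, 2.221, 0.0]
wrist_force: [0.2, 0.1, 0.7]
width: 0.489
grip_force: 40.5
```

carry_out --series "0 0 0 0; 0 0 0 0; 0 0 0 0; 0 0 0 0; 0 0 0 0; 0 0 0.01 0; 0 0 0.02 0; 0 0 0.025 0; 0 0 0.025 0; 0 0 0.02 0" --jaw 1

```text
time: 10.42
tool_pos: [0.6232, -0.3015, 0.1446]
tcp_rot: [2.22, 2.219, 0.002]
wrist_force: [-0.7, -0.3, -0.6]
width: 0.997
grip_force: 0.0
```

carry_out --series "-0.0065 0.016 0 0; -0.012 0.03 0 0; -0.015 0.036 0 0; -0.0167 0.04 0 0; -0.0167 0.04 0 0; -0.0167 0.04 0 0; -0.0167 0.04 0 0; -0.015 0.036 0 0; -0.0125 0.03 0 0; -0.01 0.024 0 0; -0.0055 0.012 0 0; 0 0 0 0; 0 0 0 0"

```text
time: 12.05
tool_pos: [0.4791, 0.0425, 0.1412]
tcp_rot: [2.222, 2.221, -0.0]
wrist_force: [-0.2, 0.8, 1.1]
width: 1.001
grip_force: 0.0
```

```bash
python3 - <<'E'
from h import *
p,d=eyes.read_camera("scene"); cv2.imwrite("pics/d.png",cv2.resize(p[60:270,130:410],None,fx=2.5,fy=2.5,interpolation=2))
E
```

```text
(no output)
```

View pics/d.png

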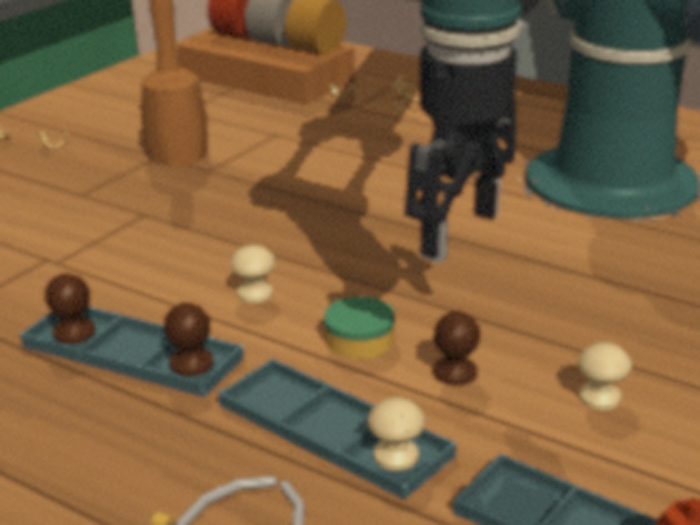

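The first finial stands upright in the far bay at (70,305). Next is the second finial.

carry_out --series "0 0 -0.015 0; 0 0 -0.02 0; 0 0 -0.02 0; 0 0 -0.02 0; 0 0 -0.015 0; 0 0 -0.011 0; 0 0 -0.005 0; 0 0 0 0; 0 0 0 0"

```text
time: 13.22
tool_pos: [0.4796, 0.043, 0.0359]
tcp_rot: [2.221, 2.221, 0.001]
wrist_force: [-0.3, -0.3, 0.3]
width: 0.997
grip_force: 0.0
```

carry_out --series "0 0 0 0; 0 0 0 0; 0 0 0 0; 0 0 0 0; 0 0 0 0; 0 0 0 0; 0 0 0 0; 0 0 0 0; 0 0 0.006 0; 0 0 0.015 0; 0 0 0.02 0; 0 0 0.02 0; 0 0 0.02 0; 0 0 0.02 0; 0 0 0.01 0; 0 0 0 0" --jaw -1

```text
time: 15.22
tool_pos: [0.4797, 0.043, 0.1474]
tcp_rot: [2.221, 2.22, 0.003]
wrist_force: [-0.1, 0.1, -1.4]
width: 0.486
grip_force: 40.6
```

carry_out --series "0.004 -0.008 0 0; 0.0075 -0.016 0 0; 0.0105 -0.022 0 0; 0.0125 -0.026 0 0; 0.013 -0.028 0 0; 0.013 -0.028 0 0; 0.013 -0.028 0 0; 0.013 -0.028 0 0; 0.0125 -0.026 0 0; 0.0115 -0.024 0 0; 0.01 -0.02 0 0; 0.006 -0.013 0 0; 0.004 -0.008 0 0; 0.002 -0.004 0 0; 0 0 0 0; 0 0 0 0; 0 0 0 0; 0 0 0 0"

```text
time: 17.48
tool_pos: [0.6115, -0.2357, 0.1464]
tcp_rot: [2.221, 2.221, 0.0]
wrist_force: [-0.2, -0.0, -0.7]
width: 0.491
grip_force: 40.5
```

carry_out --series "0 0 -0.01 0; 0 0 -0.02 0; 0 0 -0.02 0; 0 0 -0.02 0; 0 0 -0.017 0; 0 0 -0.011 0; 0 0 -0.004 0; 0 0 -0.002 0; 0 0 -0.001 0; 0 0 0 0; 0 0 0 0; 0 0 0 0"

```text
time: 18.98
tool_pos: [0.6116, -0.2361, 0.0416]
tcp_rot: [2.221, 2.221, 0.0]
wrist_force: [0.0, 0.7, -0.2]
width: 0.486
grip_force: 40.5
```

carry_out --series "0 0 0 0; 0 0 0 0; 0 0 0 0; 0 0 0 0; 0 0 0 0; 0 0 0.01 0; 0 0 0.02 0; 0 0 0.025 0; 0 0 0.025 0; 0 0 0.018 0; -0.01 0.002 0 0; -0.02 0.004 0 0; -0.026 0.006 0 0; -0.028 0.006 0 0; -0.028 0.006 0 0; -0.022 0.005 0 0; -0.012 0.003 0 0; -0.006 0 0 0; 0 0 0 0; 0 0 0 0" --jaw 1

```text
time: 21.48
tool_pos: [0.4602, -0.2043, 0.1395]
tcp_rot: [2.221, 2.221, 0.0]
wrist_force: [-0.5, -0.4, 0.1]
width: 1.001
grip_force: 0.0
```

```bash
python3 - <<'E'
from h import *
p,d=eyes.read_camera("scene"); W=cloud("scene",d)
q=p.astype(int)
for c in([.460,-.204,.036],[.444,.17,.036],[.618,.065,.041],[.612,-.236,.047],[.6225,-.303,.047]):
    m=(np.hypot(W[...,0]-c[0],W[...,1]-c[1])<.035)&(W[...,2]>c[2]-.008)&(W[...,2]<.08)
    P=W[m]; f=P[:,2]>c[2]-.003
    print(c,m.sum(),"y-ext",((P[:,1].max()+P[:,1].min())/2).round(3),"x-ext",((P[:,0].max()+P[:,0].min())/2).round(3),"ztop",P[:,2].max().round(3),"toploc",P[P[:,2]>P[:,2].max()-.004].mean(0).round(3))
cv2.imwrite("pics/e.png",cv2.resize(p[60:270,130:410],None,fx=2.5,fy=2.5,interpolation=2))
E
```

```text
[0.46, -0.204, 0.036] 181 y-ext -0.202 x-ext 0.467 ztop 0.053 toploc [ 0.466 -0.205  0.05 ]
[0.444, 0.17, 0.036] 261 y-ext 0.173 x-ext 0.451 ztop 0.053 toploc [0.448 0.172 0.051]
[0.618, 0.065, 0.041] 307 y-ext 0.066 x-ext 0.625 ztop 0.058 toploc [0.622 0.067 0.055]
[0.612, -0.236, 0.047] 248 y-ext -0.233 x-ext 0.616 ztop 0.069 toploc [ 0.616 -0.234  0.066]
[0.6225, -0.303, 0.047] 238 y-ext -0.297 x-ext 0.628 ztop 0.068 toploc [ 0.627 -0.3    0.066]
```

View pics/e.png

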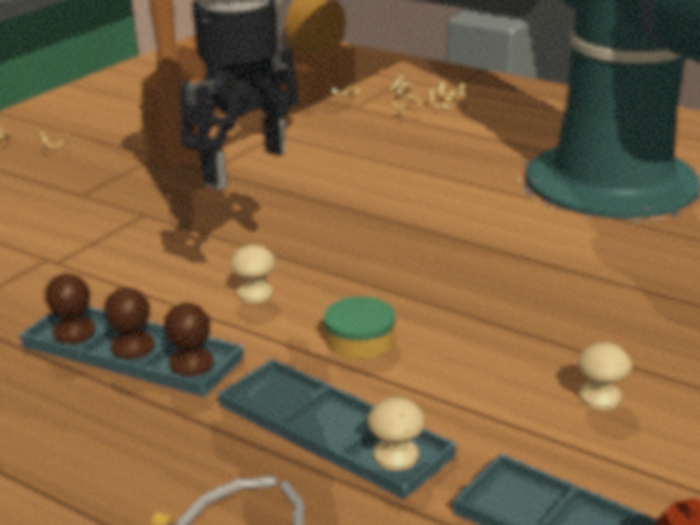

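Both finials stand upright in their bays at (70,305) and (128,320). Next is the right knob.

carry_out --series "0 0 -0.015 0; 0 0 -0.02 0; 0 0 -0.02 0; 0 0 -0.02 0; 0 0 -0.018 0; 0 0 -0.011 0; 0 0 -0.005 0; 0 0 0 0; 0 0 0 0"

```text
time: 22.65
tool_pos: [0.4601, -0.2043, 0.031]
tcp_rot: [2.221, 2.22, 0.001]
wrist_force: [-0.2, 0.3, 0.6]
width: 0.998
grip_force: 0.0
```

carry_out --series "0 0 0 0; 0 0 0 0; 0 0 0 0; 0 0 0 0; 0 0 0 0; 0 0 0 0; 0 0 0 0; 0 0 0 0; 0 0 0.006 0; 0 0 0.015 0; 0 0 0.02 0; 0 0 0.02 0; 0 0 0.02 0; 0 0 0.02 0; 0 0 0.01 0; 0 0 0 0" --jaw -1

```text
time: 24.65
tool_pos: [0.4602, -0.2044, 0.1425]
tcp_rot: [2.22, 2.22, 0.001]
wrist_force: [-0.2, 0.3, -1.0]
width: 0.504
grip_force: 40.6
```

```bash
python3 - <<'E'
from h import *
p,d=eyes.read_camera("scene"); cv2.imwrite("pics/f.png",cv2.resize(p[60:220,130:330],None,fx=3,fy=3,interpolation=2))
E
```

```text
(no output)
```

View pics/f.png

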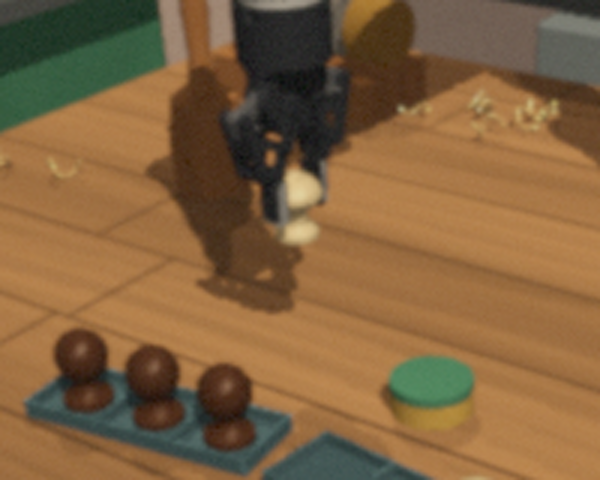

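The knob is held upright at (298,205).

carry_out --series "0.005 0.005 0 0; 0.01 0.009 0 0; 0.015 0.014 0 0; 0.019 0.0175 0 0; 0.02 0.0185 0 0; 0.02 0.0185 0 0; 0.019 0.0175 0 0; 0.015 0.014 0 0; 0.011 0.01 0 0; 0.006 0.0055 0 0; 0.004 0.004 0 0; 0 0 0 0; 0 0 0 0; 0 0 0 0"

```text
time: 26.45
tool_pos: [0.6032, -0.0709, 0.1413]
tcp_rot: [2.222, 2.22, -0.0]
wrist_force: [-0.8, 0.0, 0.0]
width: 0.504
grip_force: 40.6
```

carry_out --series "0 0 -0.01 0; 0 0 -0.02 0; 0 0 -0.02 0; 0 0 -0.02 0; 0 0 -0.017 0; 0 0 -0.011 0; 0 0 -0.004 0; 0 0 -0.002 0; 0 0 -0.001 0; 0 0 0 0; 0 0 0 0; 0 0 0 0"

```text
time: 27.95
tool_pos: [0.6036, -0.0706, 0.0366]
tcp_rot: [2.222, 2.221, 0.0]
wrist_force: [-0.1, 0.2, -0.5]
width: 0.509
grip_force: 40.6
```

carry_out --series "0 0 0 0; 0 0 0 0; 0 0 0 0; 0 0 0 0; 0 0 0 0; 0 0 0.01 0; 0 0 0.02 0; 0 0 0.025 0; 0 0 0.025 0; 0 0 0.025 0" --jaw 1

```text
time: 29.2
tool_pos: [0.6041, -0.0706, 0.1441]
tcp_rot: [2.22, 2.22, 0.002]
wrist_force: [-0.2, 0.5, -0.3]
width: 1.001
grip_force: 0.0
```

carry_out --series "-0.006 0.009 0 0; -0.012 0.018 0 0; -0.018 0.027 0 0; -0.021 0.032 0 0; -0.022 0.0335 0 0; -0.022 0.0335 0 0; -0.02 0.0305 0 0; -0.016 0.0245 0 0; -0.012 0.018 0 0; -0.007 0.0105 0 0; -0.003 0.005 0 0; 0 0 0 0; 0 0 0 0"

```text
time: 30.82
tool_pos: [0.4448, 0.1706, 0.1412]
tcp_rot: [2.222, 2.22, -0.0]
wrist_force: [0.9, -0.3, 0.1]
width: 0.999
grip_force: 0.0
```

carry_out --series "0 0 -0.015 0; 0 0 -0.02 0; 0 0 -0.02 0; 0 0 -0.02 0; 0 0 -0.02 0; 0 0 -0.012 0; 0 0 -0.004 0; 0 0 0 0; 0 0 0 0"

```text
time: 31.95
tool_pos: [0.4452, 0.1712, 0.031]
tcp_rot: [2.221, 2.221, 0.002]
wrist_force: [0.0, -0.3, 0.5]
width: 0.996
grip_force: 0.0
```

carry_out --series "0 0 0 0; 0 0 0 0; 0 0 0 0; 0 0 0 0; 0 0 0 0; 0 0 0 0; 0 0 0 0; 0 0 0 0; 0 0 0.006 0; 0 0 0.015 0; 0 0 0.02 0; 0 0 0.02 0; 0 0 0.02 0; 0 0 0.02 0; 0 0 0.01 0; 0 0 0 0" --jaw -1

```text
time: 33.95
tool_pos: [0.4452, 0.1712, 0.1424]
tcp_rot: [2.221, 2.22, 0.003]
wrist_force: [0.0, 0.8, -0.9]
width: 0.508
grip_force: 40.7
```

carry_out --series "0.005 -0.005 0 0; 0.01 -0.011 0 0; 0.016 -0.017 0 0; 0.02 -0.021 0 0; 0.021 -0.022 0 0; 0.021 -0.022 0 0; 0.021 -0.022 0 0; 0.019 -0.02 0 0; 0.015 -0.015 0 0; 0.01 -0.011 0 0; 0.005 -0.005 0 0; 0.003 -0.003 0 0; 0 0 0 0; 0 0 0 0; 0 0 0 0"

```text
time: 35.83
tool_pos: [0.6102, -0.0026, 0.1413]
tcp_rot: [-2.221, -2.222, 0.0]
wrist_force: [0.1, 0.5, 0.5]
width: 0.505
grip_force: 40.7
```

```bash
python3 - <<'E'
from h import *
p,d=eyes.read_camera("scene"); cv2.imwrite("pics/g.png",cv2.resize(p[60:330,130:500],None,fx=2.1,fy=2.1,interpolation=2))
E
```

```text
(no output)
```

View pics/g.png

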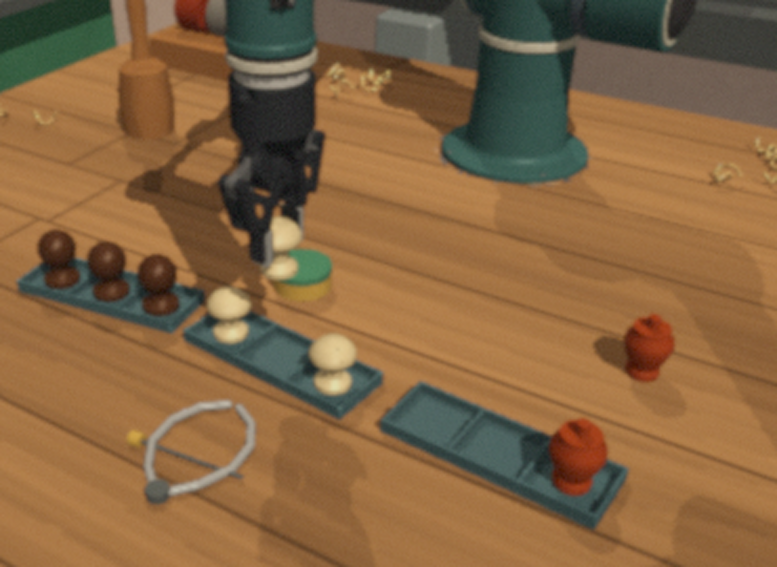

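The first knob stands upright at (228,315), and the second is held upright over the middle bay.

carry_out --series "0 0 -0.01 0; 0 0 -0.02 0; 0 0 -0.02 0; 0 0 -0.02 0; 0 0 -0.017 0; 0 0 -0.011 0; 0 0 -0.004 0; 0 0 -0.002 0; 0 0 -0.001 0; 0 0 0 0; 0 0 0 0; 0 0 0 0"

```text
time: 37.38
tool_pos: [0.6107, -0.003, 0.0366]
tcp_rot: [2.222, 2.221, 0.001]
wrist_force: [-0.2, -0.1, -0.0]
width: 0.507
grip_force: 40.7
```

carry_out --series "0 0 0 0; 0 0 0 0; 0 0 0 0; 0 0 0 0; 0 0 0 0; 0 0 0.01 0; 0 0 0.02 0; 0 0 0.025 0; 0 0 0.025 0; 0 0 0.025 0" --jaw 1

```text
time: 38.62
tool_pos: [0.6111, -0.003, 0.1441]
tcp_rot: [2.221, 2.22, 0.002]
wrist_force: [-0.7, 0.5, -0.3]
width: 1.002
grip_force: 0.0
```

carry_out --series "-0.006 0.01 0 0; -0.012 0.021 0 0; -0.018 0.032 0 0; -0.022 0.04 0 0; -0.024 0.044 0 0; -0.024 0.044 0 0; -0.022 0.04 0 0; -0.02 0.036 0 0; -0.014 0.025 0 0; -0.009 0.016 0 0; -0.0045 0.007 0 0; -0.002 0.002 0 0; 0 0 0 0; 0 0 0 0"

```text
time: 40.38
tool_pos: [0.4334, 0.3134, 0.1413]
tcp_rot: [2.223, 2.22, -0.0]
wrist_force: [-0.5, -0.5, 0.1]
width: 1.004
grip_force: 0.0
```

carry_out --series "0 0 -0.015 0; 0 0 -0.02 0; 0 0 -0.02 0; 0 0 -0.02 0; 0 0 -0.02 0; 0 0 -0.012 0; 0 0 -0.004 0; 0 0 0 0; 0 0 0 0"

```text
time: 41.5
tool_pos: [0.4336, 0.3144, 0.0311]
tcp_rot: [2.222, 2.221, 0.002]
wrist_force: [-0.8, -0.5, 0.9]
width: 1.001
grip_force: 0.0
```

carry_out --series "0 0 0 0; 0 0 0 0; 0 0 0 0; 0 0 0 0; 0 0 0 0; 0 0 0 0; 0 0 0 0; 0 0 0 0; 0 0 0.006 0; 0 0 0.015 0; 0 0 0.02 0; 0 0 0.02 0; 0 0 0.02 0; 0 0 0.02 0; 0 0 0.01 0; 0 0 0 0" --jaw -1

```text
time: 43.5
tool_pos: [0.4336, 0.3144, 0.1425]
tcp_rot: [2.221, 2.221, 0.004]
wrist_force: [0.2, -0.4, -0.5]
width: 0.539
grip_force: 41.0
```

carry_out --series "0.0055 -0.004 0 0; 0.011 -0.009 0 0; 0.017 -0.013 0 0; 0.022 -0.017 0 0; 0.024 -0.018 0 0; 0.024 -0.018 0 0; 0.024 -0.018 0 0; 0.022 -0.017 0 0; 0.016 -0.013 0 0; 0.01 -0.008 0 0; 0.005 -0.003 0 0; 0.003 -0.002 0 0; 0 0 0 0; 0 0 0 0; 0 0 0 0"

```text
time: 45.38
tool_pos: [0.6162, 0.1744, 0.1413]
tcp_rot: [-2.221, -2.222, 0.0]
wrist_force: [0.2, 0.2, -0.3]
width: 0.534
grip_force: 41.0
```

```bash
python3 - <<'E'
from h import *
p,d=eyes.read_camera("scene"); cv2.imwrite("pics/i.png",cv2.resize(p[60:330,130:500],None,fx=2.1,fy=2.1,interpolation=2))
E
```

```text
(no output)
```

View pics/i.png

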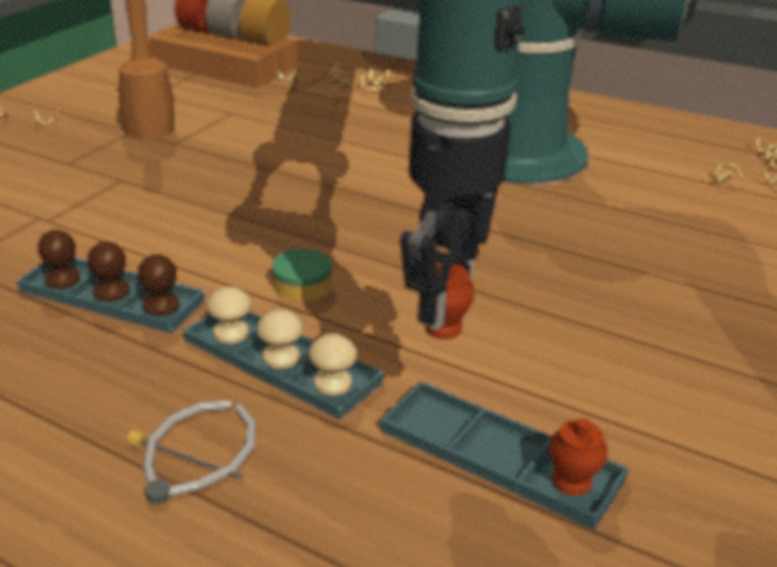

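The finials and knobs all stand upright in their trays, and the foot is held upright at (447,300). I'll place it now.

carry_out --series "0 0 -0.01 0; 0 0 -0.02 0; 0 0 -0.02 0; 0 0 -0.02 0; 0 0 -0.017 0; 0 0 -0.011 0; 0 0 -0.004 0; 0 0 -0.002 0; 0 0 -0.001 0; 0 0 0 0; 0 0 0 0; 0 0 0 0"

```text
time: 46.92
tool_pos: [0.6166, 0.174, 0.0366]
tcp_rot: [2.222, 2.221, 0.001]
wrist_force: [0.3, 0.1, -0.3]
width: 0.539
grip_force: 41.0
```

carry_out --series "0 0 0 0; 0 0 0 0; 0 0 0 0; 0 0 0 0; 0 0 0 0; 0 0 0.01 0; 0 0 0.02 0; 0 0 0.025 0; 0 0 0.025 0; 0 0 0.025 0; -0.02 0 0.03 0; -0.04 0 0.03 0; -0.05 0 0.03 0; -0.04 0 0 0; -0.02 0 0 0; 0 0 0 0; 0 0 0 0" --jaw 1

```text
time: 49.05
tool_pos: [0.4475, 0.1742, 0.2325]
tcp_rot: [2.221, 2.22, 0.003]
wrist_force: [0.5, -0.6, 0.9]
width: 0.999
grip_force: 0.0
```

```bash
python3 - <<'E'
from h import *
p,d=eyes.read_camera("scene"); W=cloud("scene",d)
cv2.imwrite("pics/j.png",cv2.resize(p[120:330,130:500],None,fx=2.1,fy=2.1,interpolation=2))
p,d=eyes.read_camera("top"); W=cloud("top",d)
for n,c in(("foot",[.617,.174]),("knob",[.611,-.003]),("knob2",[.604,-.071]),("fin",[.612,-.236]),("fin2",[.6225,-.303])):
    P=W[(np.hypot(W[...,0]-c[0],W[...,1]-c[1])<.035)&(W[...,2]>.03)&(W[...,2]<.085)]
    print(n,len(P),((P.max(0)+P.min(0))/2-[*c,0]).round(4),P[:,2].max() if len(P) else 0)
E
```

```text
foot 258 [-0.0011 -0.0005  0.0577] 0.07736718293203171
knob 237 [-0.0016  0.0007  0.0513] 0.062372656492050815
knob2 239 [-0.0009 -0.001   0.0521] 0.06286324330541038
fin 227 [-0.0017  0.0007  0.0605] 0.07437358400679028
fin2 231 [-0.002   0.0012  0.0592] 0.07462125833648958
```

View pics/j.png

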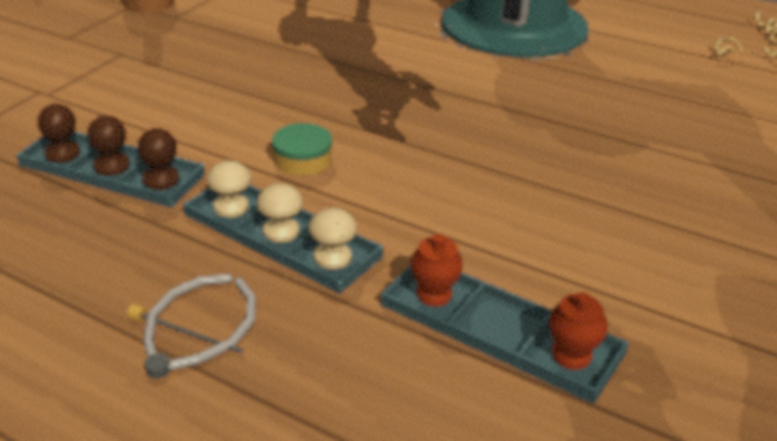

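All five pieces stand upright within about 2 mm of their bay centres. The tin at (302,148) and the calipers at (200,325) haven't moved, and the arm is clear.

```bash
python3 -c "
from workcell import bot
print(bot.finish_job())"
```

```text
the job is handed in; nothing more can be done
None
```

I handed the job in at about 49 s with all five pieces upright and released in their matching trays, within about 2 mm of their bay centres by the top camera; the wax tin and calipers look unmoved, and the hand-in call gave no verdict.

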